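# Tuck a chromatography plate under the spotting bar and hold it flat

## Robot

A 6-joint arm with a two-finger parallel gripper is mounted at the origin on the work surface. World frame = base frame: x ahead of the robot, y to its left, z up, the work surface at z = 0. Lengths are in m, angles in rad, forces in N, time in s.
With the tool pointing down it reaches from about 0.35 to 0.775 m from the base axis. Payload 5.5 kg.
Tool frame: the origin (TCP) lies midway between the tips of the shut fingers; the grasp point (between the pads) lies 19 mm behind it; x points along the fingers, z is the direction in which the jaws open and shut, and the axes are right-handed (so a half turn about x gives the same grasp; the last joint's range is limited). The gripper opens to 85 mm and grips with 20 to 120 N. Pads are 22 mm wide; open, the fingers measure 114 mm over their backs; the gripper's body (76 mm by 85 mm) begins 54 mm behind the grasp point. The pads swing forward as they close: fully open they stand 13 mm farther back than shut.
Start: joints at [-1.403, 0.313, 0.046, 1.304, 0, 1.431], TCP at [0.174, -0.548, 0.231] pointing down, gripper open.
Joint ranges: [-2.76, 2.76], [-0.86, 1.69], [-1.03, 1.26], [-2.2, 2.34], [-1.47, 1.5], [-3.14, 3.14]. Speed limits (rad/s): [2.57, 2.57, 3.14, 3.14, 3.14, 3.14].

## Interface

Orientations are given as a unit quaternion [w, x, y, z].
In Python, from workcell import status, imaging, hand_in, finder gives the robot as it stands.
- The arm moves only by the tool play_rows, never from a script. Its argument "moves" is one flat list of numbers, 7 for each row, row after row: the shift along the tool's x, y, z in cm, then the turn, a rotation vector about the tool's x, y, z in rad, then the opening, from -1 (shut) to 1 (fully open). A call has 1 to 12 rows; each row is the pose to reach, as a shift and turn from the pose commanded when the call began, along the tool's axes at that moment; what a row does not reach only later rows make up. A row lasts 1/8 s, in which the tool goes at most 62.5 mm and 10.7 degrees, less where a joint would pass 70% of its speed; a pose out of reach is approached as far as the arm can. A call with a gripper value outside its range is refused whole. The fingers move at their own pace and stop on an object; "newtons" is the grip in N (left out, the last holds). Time passes only in rows, so rows that repeat a pose let the fingers close. It gives the time, the measured TCP pose, the force and the opening at its end, in the units of the state.
- status.observe(): the state, without advancing time (a new reading comes with each control period).
- imaging.get_image(name): name is "side" or "top"; returns the picture (384x512x3 uint8, red, green, blue); there is no depth.
- imaging.camera_info(name): a dict with "intrinsics" (3x3 intrinsics, pixels), "dist" ([k1, k2, p1, p2, k3] as OpenCV has them; the pictures are not rectified), "view" (4x4, takes a point from world to camera coordinates). Camera axes: x right, y up, looking along -z (the intrinsics and any distortion apply to the point x, -y, -z); pixel columns grow to the right and rows downward; lengths in m; the calibration is good to about 2 mm. A picture is of the moment at which its call begins. camera_info takes no time and is no camera call.
- hand_in(): hands the job in, once; it reports no verdict.
Trained networks look in the newest picture that a camera, given by its name, has taken for a name from the list of things; names that differ only in an ending like _2 or _b are one class to them, and where a whole thing is asked for, a point or a joint stands for the part that bears it (a point fixed in the world has none). Each returns a list of dicts, best first, with "score" (0 to 1); they miss things now and then, are a little off and sometimes report something else, mostly with a low value. They report only what shows in the picture. A call takes as long as a camera call.
- finder.spot_in(query, camera): "xy" ([column, row] in pixels, amid what is visible of it).
- finder.outline_of(query, camera): "mask" (384x512 bool, what is visible of it) and "xy" ([column, row] in pixels, amid what is visible of it).
The state is a dict: "time_s": time; "qpos": joint angles; "qvel": joint speeds; "joint_efforts": joint torques, N m; "eef_pos": TCP position; "ee_rot": TCP orientation; "wrist_force": force on the tool from outside, world axes, zero at the start; "ft_torque": the same for the moment, N m; "opening": finger opening in m.
Only numpy, scipy, OpenCV 4.12 (cv2) and the standard library are available. Lean on these libraries where they do the work, as an engineer would, in place of code of your own. Each camera call takes 0.05 s, during which the arm holds its last target. There are 200 camera calls.

## Task

A colleague is about to spot samples on the large coated glass plate through the notches of the spotting board's hinged bar. Keeping the plate flat on the deck, slide it over to the bar and tuck its coated end under it, square, centred on the notches and fully home against the stop, without lifting the bar, touching the white silica layer or disturbing anything else. Finish while holding: keep the plate gently but firmly pressed flat onto the deck by its bare glass end and do not let go.

Things in the scene. Friction and masses are not known exactly. Their poses are not given: they have to be found in the camera images.
- plate: Coated glass plate on the deck: glass 120 x 50 x 4 mm, about 70 g, with a white silica layer 1 mm thick on top (5 mm in all). Origin: centre of its underside. x runs along its length to the coated end, which goes under the bar; y across; z up. At the start clear of the bar, up to 0.4 rad from square, its bare end towards the robot.
- layer: The white silica layer on the plate, 78 x 44 x 1 mm, from 22 mm behind the plate's centre to 56 mm ahead of it (plate x -22 to +56 mm), inset 3 mm from the long edges. Origin: on the plate's axis above its centre, on top of the glass. Not to be touched by the robot.
- plate_nose (a point): Middle of the lower edge of the plate's coated end, 60 mm ahead of its origin.
- plate_margin (a point): A point on top of the bare glass margin, 42 mm behind the plate's origin, on its axis. The margin is the last 38 mm of the plate (plate x -60 to -22 mm), free of silica: the place to grip it by its two long edges (50 mm apart) or to press on it.
- board: Fixed spotting board, 270 (x) x 320 (y) x 16 mm to its deck's top. Origin: centre of its underside, on the bench. x points away from the robot to the hinged bar (turned up to 0.3 rad); y to the left. Near the far side an aluminium stop rail 180 mm long stands 7 mm above the deck, near face at board x = +85 mm; the bar is hinged behind it and lies on it.
- deck: The flat grey laminate deck let into the board, 216 x 312 mm, top 16 mm above the bench, board x from -131.5 to +84.5 mm. Origin: 12 mm above the board's origin, 4 mm below the deck's top.
- stop (a point): Middle of the near face of the stop rail, at the level of the deck (axes as the board's). The plate is home when plate_nose is here.
- bar (a joint): Hinge angle of the aluminium bar (180 mm long, 3 mm thick), rad: 0 lying on the rail, growing as its near edge lifts. No spring or latch; 0.5 N at that edge lifts it. It reaches 24.5 mm out over the deck from the stop, underside 7 mm above the deck. Five notches 6 mm wide, 10 mm deep, 9 mm apart, in the middle of its near edge.
- bar_edge (a point): Middle of the lower near edge of the bar (the middle notch), 7 mm above the deck while the bar is down.
- vialrack: Bystander: white block of amber sample vials, 60 x 105 x 52 mm, on the bench left of the board. Origin: centre of its underside.
- pencil: Bystander: yellow pencil, 140 mm long, 7.5 mm thick, lying along the left edge of the deck. Origin: centre of its underside.
- rule: Bystander: steel rule 155 x 18 x 2 mm, lying along the right edge of the deck. Origin: centre of its underside.
- narrowplate: Bystander: a second, narrower and shorter coated glass plate, 25 x 100 mm, on the bench right of the board; not the one to use. Origin: centre of its underside.
- beaker: Bystander: glass beaker, 68 mm wide, 90 mm high, on the bench right of the board. Origin: centre of its underside.
- vial: Bystander: small amber bottle, 28 mm wide, 55 mm high, on the bench close to the right of the board. Origin: centre of its underside.
- tipbox: Bystander: blue pipette tip box, 85 x 120 x 73 mm, on the bench left of the board. Origin: centre of its underside.

How it is judged:
By the outcome, as a careful person would: the job done as asked, in the order asked, and still so for the second after the job is handed in, while the arm keeps its last pose, push and grip.
It also fails if it takes over 45 s, if anything falls off the work surface, if the arm or the gripper's body presses on something with over 40 N, if the wrist force passes 120 N, or if a joint passes its speed limit or range.

## Working session

There is one attempt and no reset: what is moved stays moved. The work goes in short steps, Python scripts to look and compute and a tool call to move; the robot and the scene stay as the last step left them, time stands still between calls to the robot, and variables do not carry over. Pictures are saved under pics/ and viewed, about 8 in all and at most 12, crops included, and the job is handed in when it is done.

Besides the shell and the picture viewer there is one more tool, called after "Emit:" as name(argument=value, ...) on one line, values as JSON. play_rows: Moves the arm, as the interface text tells. Its arguments: {"type":"object","properties":{"moves":{"type":"array"},"newtons":{"type":"number"}},"required":["moves"]}

```bash
mkdir -p pics; cat > h.py <<'E'
import numpy as np, cv2, json
from workcell import status, imaging, hand_in, finder
def cam(n):
    c=imaging.camera_info(n); return np.array(c["intrinsics"],float),np.array(c["dist"],float),np.array(c["view"],float)
def ray(n,px):
    K,d,V=cam(n); u=cv2.undistortPoints(np.array(px,float).reshape(-1,1,2),K,d).reshape(-1,2)
    D=np.c_[u[:,0],-u[:,1],-np.ones(len(u))]@V[:3,:3]; return -V[:3,:3].T@V[:3,3],D
def on_plane(n,px,z):
    o,D=ray(n,px); return o+D*((z-o[2])/D[:,2])[:,None]
def proj(n,P):
    K,d,V=cam(n); p=np.array(P,float).reshape(-1,3)@V[:3,:3].T+V[:3,3]
    return cv2.projectPoints(p*[1,-1,-1],np.zeros(3),np.zeros(3),K,d)[0].reshape(-1,2)
def save(n,f,crop=None,s=1):
    im=imaging.get_image(n); o=im
    if crop: o=im[crop[1]:crop[3],crop[0]:crop[2]]
    if s!=1: o=cv2.resize(o,None,fx=s,fy=s,interpolation=cv2.INTER_CUBIC)
    cv2.imwrite('pics/'+f,o[:,:,::-1]); return im
E
python3 - <<'E'
from h import *
np.set_printoptions(precision=4,suppress=True)
a=save("top","top0.png",s=1.5); b=save("side","side0.png",s=1.5)
for n in("top","side"):
    o,_=ray(n,[[256,192]]); print(n,o)
    for q in("plate","layer","board","deck","bar","rule","pencil"):
        r=finder.outline_of(q,n)
        for e in r[:2]:
            c=cv2.minAreaRect(np.argwhere(e["mask"])[:,::-1].astype(np.float32)); z={"plate":.02,"layer":.021,"board":.016,"deck":.016,"bar":.026,"rule":.018,"pencil":.02}[q]
            print(q,round(e["score"],2),np.round(e["xy"],1),"w",on_plane(n,[e["xy"]],z)[0,:2],"corn",on_plane(n,cv2.boxPoints(c),z)[:,:2].round(4).tolist())
print(status.observe())
E
```

```text
top [0.5504 0.0216 0.9103]
plate 0.82 [216.  218.4] w [0.5504 0.1345] corn [[0.5002, 0.1794], [0.6163, 0.1458], [0.6015, 0.0959], [0.4859, 0.1297]]
plate 0.39 [213.  213.8] w [0.561  0.1419] corn [[0.5349, 0.1673], [0.6108, 0.1462], [0.5983, 0.1023], [0.5227, 0.1236]]
layer 0.97 [218.  210.3] w [0.5694 0.1303] corn [[0.5362, 0.1655], [0.6102, 0.1449], [0.5979, 0.1016], [0.5241, 0.1223]]
layer 0.58 [160.7 217.7] w [0.5485 0.2652] corn [[0.6184, 0.273], [0.6188, 0.2653], [0.4943, 0.257], [0.4939, 0.2647]]
board 0.78 [224.3 191. ] w [0.6154 0.1175] corn [[0.7229, 0.2957], [0.741, -0.0286], [0.4738, -0.0435], [0.4525, 0.2732]]
board 0.61 [212.9 219.8] w [0.547  0.1422] corn [[0.4999, 0.1835], [0.6183, 0.1462], [0.6019, 0.0954], [0.484, 0.133]]
deck 0.79 [226.4 208.3] w [0.5747 0.1113] corn [[0.6734, 0.2894], [0.6917, -0.0294], [0.4746, -0.0415], [0.4537, 0.2715]]
bar 0.89 [219.6 159.1] w [0.6895 0.1299] corn [[0.7104, 0.2214], [0.719, 0.0386], [0.6612, 0.0356], [0.6521, 0.2173]]
rule 0.73 [283.5 214.4] w [ 0.5638 -0.0227] corn [[0.6371, -0.0131], [0.6374, -0.0295], [0.4862, -0.0324], [0.
[... 1034 characters left out ...]
] w [0.5549 0.2713] corn [[0.4969, 0.2757], [0.6241, 0.2839], [0.6222, 0.2682], [0.4964, 0.2605]]
pencil 0.16 [269.4 222.1] w [ 0.6295 -0.0627] corn [[0.6282, -0.0072], [0.6562, -0.0124], [0.6351, -0.0973], [0.6092, -0.0924]]
{'time_s': 0.8, 'qpos': array([-1.4026,  0.3131,  0.0461,  1.3036, -0.    ,  1.4312]), 'qvel': array([-0.0002, -0.0005, -0.0012, -0.0003,  0.0003, -0.0004]), 'joint_efforts': array([ -0.0003, -48.0393,  29.8793,  -0.0001,  -0.0003,  -0.    ]), 'eef_pos': array([ 0.1742, -0.548 ,  0.2314]), 'ee_rot': array([ 0.5708,  0.4174,  0.5707, -0.4175]), 'wrist_force': array([0.3891, 0.013 , 0.4278]), 'ft_torque': array([-0.0204,  0.0424, -0.0203]), 'opening': 0.08595881877305123}
```

```bash
python3 - <<'E'
import cv2
a=cv2.imread('pics/top0.png');a=cv2.resize(a,(512,384))
cv2.imwrite('pics/topc.png',cv2.resize(a[125:265,130:330],None,fx=4,fy=4,interpolation=cv2.INTER_CUBIC))
E
```

```text
(no output)
```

View pics/topc.png

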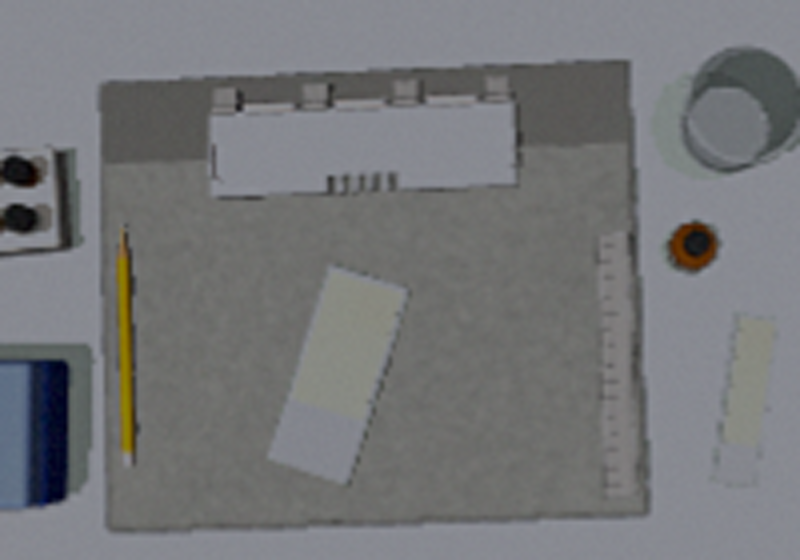

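View pics/side0.png

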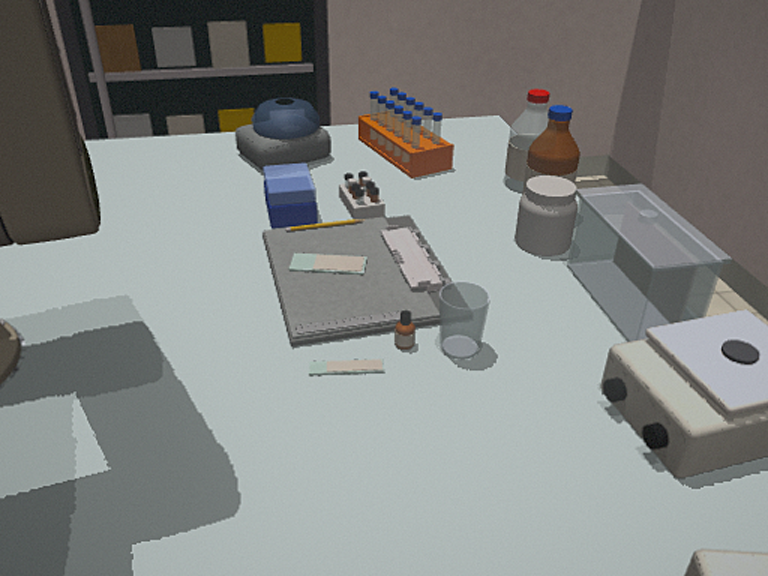

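```bash
cat >> h.py <<'E'
from scipy.spatial.transform import Rotation as R
def pose():
    s=status.observe(); q=s["ee_rot"]; return np.array(s["eef_pos"]),R.from_quat([q[1],q[2],q[3],q[0]]),s
def down(yaw,flip=0):  # tool x down, tool z (jaws) along plate y
    y=yaw+flip*np.pi; z=np.array([-np.sin(y),np.cos(y),0]); x=np.array([0,0,-1.]); return R.from_matrix(np.c_[x,np.cross(z,x),z])
def rel(p,r,p0=None,r0=None):
    if p0 is None: p0,r0,_=pose()
    return np.r_[r0.inv().apply(np.array(p)-p0)*100,(r0.inv()*r).as_rotvec()]
E
python3 - <<'E'
from h import *
np.set_printoptions(precision=4,suppress=True)
def W(pts,z): 
    p=(np.array(pts,float)+.5)/4-.5+[130,125]; return on_plane("top",p,z)[:,:2]
b=W([[209,197],[518,185],[362,191]],.026); d=b[0]-b[1]; print("bar edge",b,np.hypot(*d),"yaw",np.arctan2(-d[0],d[1]))
n=W([[107,530],[649,514]],.016); d=n[0]-n[1]; print("near",n,np.hypot(*d),np.arctan2(-d[0],d[1]))
f=W([[101,82],[629,61]],.016); d=f[0]-f[1]; print("far",f,np.hypot(*d),np.arctan2(-d[0],d[1]))
print("ctr",(n.mean(0)+f.mean(0))/2, np.hypot(*(f.mean(0)-n.mean(0))))
p=W([[329,266],[408,290],[346,486],[268,460]],.02); print("plate",p); 
print("c",p.mean(0),"len",np.hypot(*(p[0]-p[3])),np.hypot(*(p[1]-p[2])),"w",np.hypot(*(p[0]-p[1])))
l=p[0]+p[1]-p[2]-p[3]; print("yaw",np.arctan2(l[1],l[0]))
p0,r0,s=pose(); print(r0.as_matrix())
for fl in(0,1):
  for y in(-.28,): print(fl,rel([.51,.147,.12],down(y,fl)))
E
```

```text
bar edge [[0.6527 0.2179]
 [0.6636 0.0364]
 [0.6581 0.1276]] 0.18178691155521692 yaw 0.06019947799700782
near [[ 0.4557  0.2731]
 [ 0.4745 -0.0441]] 0.3177905395160373 0.05914162498512981
far [[ 0.7221  0.2887]
 [ 0.7405 -0.0275]] 0.31680398848886526 0.05819330440102773
ctr [0.5982 0.1226] 0.2666525651795369
plate [[0.6141 0.1463]
 [0.6011 0.0994]
 [0.4861 0.1322]
 [0.4998 0.1784]]
c [0.5503 0.1391] len 0.11867985396832895 0.11956565152038495 w 0.04871553037254497
yaw -0.2755662365389006
[[ 0.      0.953   0.303 ]
 [-0.0002  0.303  -0.953 ]
 [-1.     -0.      0.0002]]
0 [ 11.123   53.0575 -56.0667  -2.5538   0.       0.0003]
1 [ 11.123   53.0575 -56.0667   0.5878   0.0002  -0.    ]
```

Emit:
play_rows(moves=[0,3,-4,0,0,0,1,0,8,-8,0,0,0,1])

```text
time_s: 1.05
eef_pos: [0.225, -0.4484, 0.2309]
ee_rot: [0.57, 0.418, 0.57, -0.418]
wrist_force: [0.8, -0.5, 0.0]
opening: 0.0853
```

```bash
python3 -c "
from h import *
p,r,s=pose();print(p,s['qpos'],s['time_s']);print(rel([.508,.151,.12],down(-.276,1)),rel([.508,.151,.12],down(-.276,0)))"
```

```text
[ 0.22502917 -0.44838137  0.23093104] [-1.26583850e+00  1.71352746e-01 -1.39885309e-01  1.25957221e+00
  6.13446097e-05  1.57098120e+00] 1.05
[ 1.10965428e+01  4.49783661e+01 -4.86844475e+01  5.80772947e-01
 -3.13716890e-05 -5.55562272e-05] [ 1.10965428e+01  4.49783661e+01 -4.86844475e+01 -2.56081971e+00
  7.32040279e-05 -4.13371121e-05]
```

Emit:
play_rows(moves=[0,3.2,-3.5,-0.18,0,0,1,0,6.4,-7,-0.36,0,0,1,0,9.6,-10.5,-0.54,0,0,1,0,12.9,-14,-0.72,0,0,1,0,16.1,-17.4,-0.9,0,0,1,0,19.3,-20.9,-1.08,0,0,1,0,22.5,-24.4,-1.26,0,0,1,0,25.7,-27.8,-1.44,0,0,1,0,28.9,-31.3,-1.62,0,0,1,0,32.2,-34.8,-1.8,0,0,1,0,35.4,-38.3,-1.98,0,0,1,0,38.6,-41.8,-2.16,0,0,1])

```text
time_s: 2.55
eef_pos: [0.4672, 0.0681, 0.2315]
ee_rot: [0.636, -0.309, 0.636, 0.308]
wrist_force: [0.8, -0.7, -0.3]
opening: 0.0853
```

```bash
python3 -c "
from h import *
p,r,s=pose();print(p,s['qpos'],s['time_s']);print(rel([.509,.151,.08],down(-.276,0)))"
```

```text
[0.46719271 0.06805661 0.23152844] [-2.54421975e-02  1.13517339e-01 -2.06721650e-01  1.24966275e+00
 -2.67441732e-04  6.42153828e-01] 2.55
[ 1.51541411e+01  1.86513092e+00  9.09706072e+00 -3.91596116e-01
  1.45867998e-04  9.28312160e-04]
```

Emit:
play_rows(moves=[4,0.6,3,-0.13,0,0,1,8,1.2,6,-0.26,0,0,1,12,1.8,9.1,-0.39,0,0,1,15.1,1.9,9.1,-0.39,0,0,1,15.1,1.9,9.1,-0.39,0,0,1])

```text
time_s: 3.18
eef_pos: [0.5061, 0.1495, 0.0779]
ee_rot: [0.564, -0.423, 0.567, 0.425]
wrist_force: [-0.3, 0.8, -0.1]
opening: 0.0852
```

```bash
python3 - <<'E'
from h import *
np.set_printoptions(precision=4,suppress=True)
p,r,s=pose();print(p,s['qpos'],s['time_s'],r.as_matrix()[:,2]);print(rel([.51,.1505,.03],down(-.276,0)))
a=save("top","t1.png",(170,150,270,260),4);b=save("side","s1.png",(150,110,310,230),4)
cv2.imwrite('pics/c1.png',np.vstack([cv2.resize(cv2.imread('pics/t1.png'),(273,300)),cv2.resize(cv2.imread('pics/s1.png'),(273,205))])) if 0 else None
E
```

```text
[0.5061 0.1495 0.0779] [ 0.1351  0.3257 -0.3309  0.9202 -0.0002  0.4182] 3.175 [ 0.2793  0.9602 -0.0025]
[ 4.7828 -0.3745  0.2197 -0.0071 -0.0025 -0.0053]
```

View pics/s1.png

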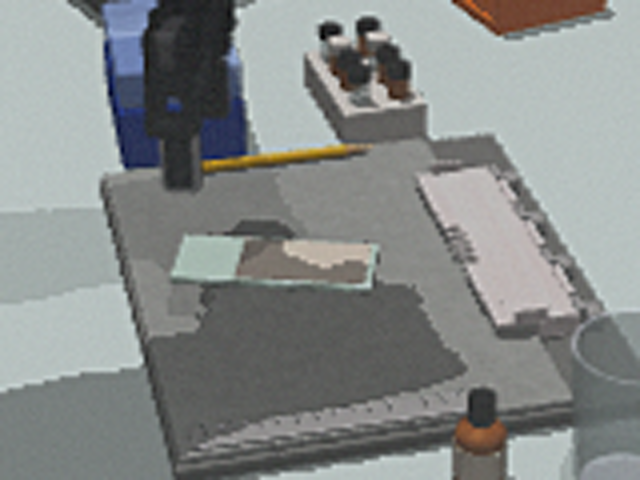

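Emit:
play_rows(moves=[1,-0.4,0.2,0,0,0,0.4,3,-0.4,0.2,0,0,0,0.4,4.4,-0.4,0.2,0,0,0,0.4,4.8,-0.4,0.2,0,0,0,0.4,4.8,-0.4,0.2,0,0,0,0.4])

```text
time_s: 3.9
eef_pos: [0.513, 0.1501, 0.0323]
ee_rot: [0.566, -0.424, 0.566, 0.424]
wrist_force: [0.7, -0.6, -0.2]
opening: 0.0597
```

```bash
python3 - <<'E'
from h import *
np.set_printoptions(precision=4,suppress=True)
p,r,s=pose();print(p,s['wrist_force'],s['opening'],r.as_matrix()[:,2]);print(rel([.51,.1505,.02],down(-.276,0)))
a=save("top","t2.png",(170,150,270,260),5);b=save("side","s2.png",(170,130,270,210),5)
x=cv2.imread('pics/t2.png');y=cv2.imread('pics/s2.png');y=cv2.resize(y,(290,232));x=cv2.resize(x,(500,550));o=np.zeros((550,790,3),np.uint8);o[:,:500]=x;o[:232,500:]=y;cv2.imwrite('pics/c2.png',o)
E
```

```text
[0.513  0.1501 0.0323] [ 0.6671 -0.5946 -0.1797] 0.059720340049491547 [ 0.2802  0.9599 -0.0001]
[ 1.2334  0.3    -0.0473 -0.008  -0.0001  0.    ]
```

View pics/c2.png

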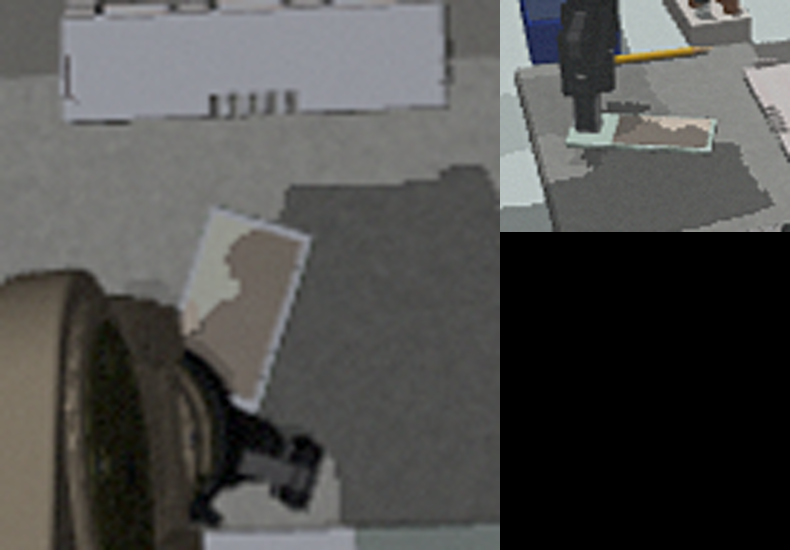

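Emit:
play_rows(moves=[0.6,0.3,0,0,0,0,0.4,1.1,0.3,0,0,0,0,0.4,1.1,0.3,0,0,0,0,0.4])

```text
time_s: 4.38
eef_pos: [0.5095, 0.151, 0.0207]
ee_rot: [0.565, -0.424, 0.566, 0.424]
wrist_force: [0.5, 0.1, -0.2]
opening: 0.06
```

Emit:
play_rows(moves=[0.15,0,0,0,0,0,0.4,0.3,0,0,0,0,0,0.4,0.3,0,0,0,0,0,0.4])

```text
time_s: 4.75
eef_pos: [0.51, 0.151, 0.0181]
ee_rot: [0.566, -0.424, 0.566, 0.424]
wrist_force: [0.5, -0.6, 0.8]
opening: 0.0598
```

Emit:
play_rows(moves=[0.15,0,0,0,0,0,0.4,0.3,0,0,0,0,0,0.4,0.3,0,0,0,0,0,0.4])

```text
time_s: 5.12
eef_pos: [0.5099, 0.151, 0.0151]
ee_rot: [0.566, -0.424, 0.566, 0.424]
wrist_force: [-0.7, -0.9, 0.6]
opening: 0.0597
```

Emit:
play_rows(moves=[0.1,0,0,0,0,0,0.4,0.2,0,0,0,0,0,0.4,0.2,0,0,0,0,0,0.4])

```text
time_s: 5.5
eef_pos: [0.5099, 0.1511, 0.0132]
ee_rot: [0.566, -0.424, 0.566, 0.424]
wrist_force: [-0.8, -1.0, -1.2]
opening: 0.0595
```

Emit:
play_rows(moves=[0.1,0,0,0,0,0,0.4,0.2,0,0,0,0,0,0.4,0.2,0,0,0,0,0,0.4])

```text
time_s: 5.88
eef_pos: [0.5099, 0.1511, 0.0111]
ee_rot: [0.566, -0.424, 0.566, 0.424]
wrist_force: [0.1, -0.3, -0.7]
opening: 0.0599
```

Emit:
play_rows(moves=[0.05,0,0,0,0,0,0.4,0.1,0,0,0,0,0,0.4,0.1,0,0,0,0,0,0.4])

```text
time_s: 6.25
eef_pos: [0.51, 0.1511, 0.011]
ee_rot: [0.566, -0.424, 0.566, 0.424]
wrist_force: [-2.2, -1.0, 6.6]
opening: 0.0597
```

Emit:
play_rows(moves=[-0.2,0,0,0,0,0,0.4,-0.4,0,0,0,0,0,0.4,-0.4,0,0,0,0,0,0.25,-0.4,0,0,0,0,0,0.1,-0.4,0,0,0,0,0,-0.2,-0.4,0,0,0,0,0,-0.2,-0.4,0,0,0,0,0,-0.2], newtons=20)

```text
time_s: 7.12
eef_pos: [0.5102, 0.1511, 0.0145]
ee_rot: [0.566, -0.424, 0.566, 0.424]
wrist_force: [-0.6, -1.0, 5.3]
opening: 0.0492
```

```bash
python3 - <<'E'
from h import *
np.set_printoptions(precision=4,suppress=True)
p,r,s=pose();print(p,s['wrist_force'],s['opening'],r.as_matrix()[:,2],s['qpos'])
a=save("top","t3.png",(170,130,270,240),5)
m=finder.outline_of("layer","top")
for e in m[:2]:
    c=cv2.minAreaRect(np.argwhere(e["mask"])[:,::-1].astype(np.float32));print(e["score"],on_plane("top",cv2.boxPoints(c),.021)[:,:2])
E
```

```text
[0.5102 0.1511 0.0145] [-0.6244 -0.965   5.3323] 0.049172589864625596 [ 0.28  0.96 -0.  ] [ 0.1371  0.3987 -0.4037  0.768  -0.0001  0.4209]
0.91 [[0.537  0.1659]
 [0.612  0.1435]
 [0.599  0.1007]
 [0.5242 0.1233]]
```

Emit:
play_rows(moves=[0,-0.3,-0.2,-0.04,0,0,-0.2,0,-0.9,-0.5,-0.09,0,0,-0.2,0,-1.5,-0.9,-0.14,0,0,-0.2,0,-2.1,-1.2,-0.19,0,0,-0.2,0,-2.7,-1.6,-0.24,0,0,-0.2,0,-3.3,-1.9,-0.29,0,0,-0.2,0,-3.8,-2.2,-0.343,0,0,-0.2,0,-3.8,-2.2,-0.343,0,0,-0.2,0,-3.8,-2.2,-0.343,0,0,-0.2])

```text
time_s: 8.35
eef_pos: [0.5399, 0.1195, 0.0145]
ee_rot: [0.485, -0.514, 0.485, 0.515]
wrist_force: [-2.3, 0.5, 7.3]
opening: 0.0494
```

```bash
cat > look.py <<'E'
from h import *
import sys
np.set_printoptions(precision=4,suppress=True)
p,r,s=pose();z=r.as_matrix()[:,2];print(p,s['wrist_force'],s['opening'],"yaw",np.arctan2(-z[0],z[1]),s['qpos'],s['time_s'])
a=save("top",sys.argv[1]+".png",(165,125,275,235),5)
for q,h in(("layer",.021),("plate",.02),("bar",.026)):
  for e in finder.outline_of(q,"top")[:1]:
    c=cv2.minAreaRect(np.argwhere(e["mask"])[:,::-1].astype(np.float32));print(q,e["score"],on_plane("top",cv2.boxPoints(c),h)[:,:2].round(4).tolist())
E
python3 look.py t4
```

```text
[0.5399 0.1195 0.0145] [-2.3431  0.4588  7.2542] 0.049384096380059764 yaw 0.05948639526693635 [ 0.0724  0.4327 -0.3482  0.7906  0.0003  0.0129] 8.35
layer 0.76 [[0.6341, 0.1399], [0.6501, 0.114], [0.591, 0.0773], [0.5751, 0.1031]]
plate 0.66 [[0.6378, 0.1507], [0.6612, 0.1163], [0.5882, 0.0665], [0.565, 0.1007]]
bar 0.46 [[0.6378, 0.1492], [0.6598, 0.1154], [0.5847, 0.0664], [0.5629, 0.0999]]
```

View pics/t4.png

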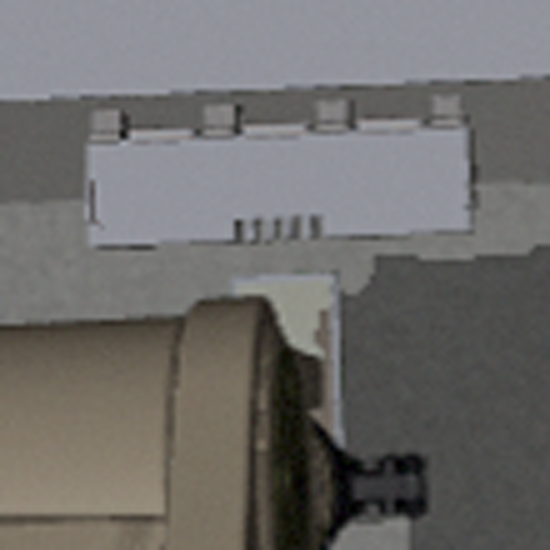

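```bash
python3 - <<'E'
from h import *
np.set_printoptions(precision=4,suppress=True)
im=cv2.imread('pics/t4.png')
W=lambda pts,z:on_plane("top",(np.array(pts,float)+.5)/5-.5+[165,125],z)[:,:2]
f=W([[231,278],[339,274],[341,445]],.02); b=W([[90,247],[472,233],[278,240],[239,242],[316,239]],.026)
print(f,b); d=f[0]-f[1]; print("front",np.hypot(*d),np.arctan2(-d[0],d[1])); e=f[1]-f[2]; print("edge yaw",np.arctan2(e[1],e[0]))
d=b[0]-b[1];yb=np.arctan2(-d[0],d[1]);print("bar",np.hypot(*d),yb,"mid",b[:2].mean(0))
u=np.array([np.cos(.059),np.sin(.059)]);n=np.array([-u[1],u[0]])
m=f[:2].mean(0); 
for o in(b[:2].mean(0),b[2],b[3:].mean(0),np.array([.683,.1276])): print("gap/lat",(o-m)@u,(o-m)@n)
# tool yaw & expected nose
print("proj of ideal", )
cv2.imwrite('pics/t4z.png',cv2.resize(im[195:320,200:370],None,fx=4,fy=4,interpolation=cv2.INTER_CUBIC))
E
```

```text
[[0.6398 0.1498]
 [0.6429 0.0988]
 [0.5627 0.0955]] [[0.6524 0.2161]
 [0.6628 0.0367]
 [0.6576 0.1274]
 [0.6563 0.1457]
 [0.6585 0.1096]]
front 0.05104160502692447 0.059154699099064054
edge yaw 0.04126201562130676
bar 0.17975154188669484 0.058037153678571665 mid [0.6576 0.1264]
gap/lat 0.016385722049690625 0.001136146182456887
gap/lat 0.016409400944058263 0.0021510702467657746
gap/lat 0.016183731696089745 0.002408225216967566
gap/lat 0.04177759933949948 0.0008404676028628613
proj of ideal
```

View pics/t4z.png

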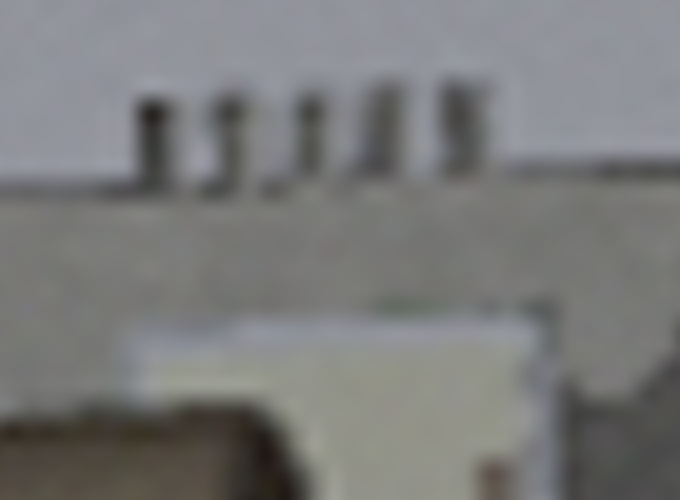

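```bash
cat > prof.py <<'E'
from h import *
np.set_printoptions(precision=2,suppress=True,linewidth=200)
yaw=.0585; O=np.array([.6581,.1274]); u=np.array([np.cos(yaw),np.sin(yaw)]);n=np.array([-u[1],u[0]])
im=imaging.get_image("top").mean(2).astype(np.float32)
def prof(z,x0,x1,ys):
    xs=np.arange(x0,x1,.5); P=np.array([np.r_[O+u*x/1e3+n*y/1e3,z] for x in xs for y in ys])
    q=proj("top",P).astype(np.float32).reshape(len(xs),len(ys),2)
    return cv2.remap(im,q[:,:,0].copy(),q[:,:,1].copy(),cv2.INTER_LINEAR).mean(0)
def edges(ys,v,k=4):
    g=np.gradient(v,ys); i=[j for j in range(1,len(g)-1) if abs(g[j])>=max(abs(g[j-1]),abs(g[j+1])) and abs(g[j])>k]; return [(round(float(ys[j]),1),round(float(g[j]),1)) for j in i]
E
python3 - <<'E'
from prof import *
ys=np.arange(-110,110,.5)
print("bar",edges(ys,prof(.026,13,25,ys)))
y=np.arange(-30,30,.5); v=prof(.026,2,8,y); print("notch minima",[(float(y[j]),round(float(v[j]))) for j in range(1,len(v)-1) if v[j]<v[j-1] and v[j]<=v[j+1]])
for a in(-24,-21,-18): 
  v=prof(.02,a,a+3,np.arange(-40,40,1.)); print("plate",a,edges(np.arange(-40,40,1.),v,2)); 
print(prof(.02,-23,-18,np.arange(-36,36,2.)))
print("x-prof bar/plate", [round(float(prof(.02,a,a+1,np.arange(5,20,1.)).mean())) for a in range(-30,12)])
E
```

```text
bar [(-95.0, -8.7), (-93.5, -9.8), (-90.5, 23.7), (-87.5, 8.1), (86.5, -27.0), (88.5, 20.6), (91.5, -9.8)]
notch minima [(-25.5, 149), (-18.0, 86), (-9.0, 87), (0.5, 84), (10.0, 87), (19.0, 63), (29.0, 150)]
plate -24 [(-30.0, -2.4), (-27.0, 3.1), (-23.0, 6.8), (22.0, -7.5)]
plate -21 [(-28.0, -4.8), (-25.0, 10.7), (22.0, -6.1)]
plate -18 [(-28.0, -8.6), (-25.0, 8.0), (-7.0, 2.5), (10.0, -4.2), (24.0, -2.8)]
[118.86 119.68 119.97 118.95 115.7  117.63 132.46 143.85 146.13 145.17 145.08 145.58 144.64 144.41 143.77 144.48 144.94 144.79 144.43 144.42 145.1  145.89 145.96 145.4  144.97 144.97 146.12 146.28
 146.94 138.43 126.93 120.04 119.74 119.51 118.68 117.13]
x-prof bar/plate [58, 59, 71, 85, 102, 125, 143, 145, 146, 146, 146, 145, 141, 135, 127, 120, 118, 117, 118, 119, 120, 120, 120, 120, 120, 120, 120, 120, 111, 99, 99, 108, 115, 117, 117, 117, 115, 113, 109, 107, 120, 135]
```

Emit:
play_rows(moves=[0,-0.3,0.1,0,0,0,-0.2,0,-0.7,0.12,0,0,0,-0.2,0,-1.2,0.12,0,0,0,-0.2,0,-1.7,0.12,0,0,0,-0.2,0,-2.2,0.12,0,0,0,-0.2,0,-2.7,0.12,0,0,0,-0.2,0,-3.2,0.12,0,0,0,-0.2,0,-3.6,0.12,0,0,0,-0.2,0,-3.6,0.12,0,0,0,-0.2])

```text
time_s: 9.72
eef_pos: [0.5742, 0.1226, 0.0145]
ee_rot: [0.484, -0.514, 0.486, 0.515]
wrist_force: [-6.2, -0.6, 10.3]
opening: 0.0486
```

```bash
python3 - <<'E'
from prof import *
save("top","t5.png",(165,125,275,235),5); save("side","s5.png",(180,110,310,220),5)
ys=np.arange(-110,110,.5)
print("bar",edges(ys,prof(.026,13,25,ys)))
print(pose()[0],pose()[2]['wrist_force'])
E
```

```text
bar [(-90.5, 13.3), (-88.0, 7.0), (-39.0, 8.4), (-36.0, 4.3), (-0.5, -27.9), (6.5, 6.5), (13.0, -8.9), (15.0, 13.7), (18.0, 11.1), (51.0, -13.5), (55.5, 8.2)]
[0.57 0.12 0.01] [-5.65 -0.17 10.48]
```

View pics/s5.png

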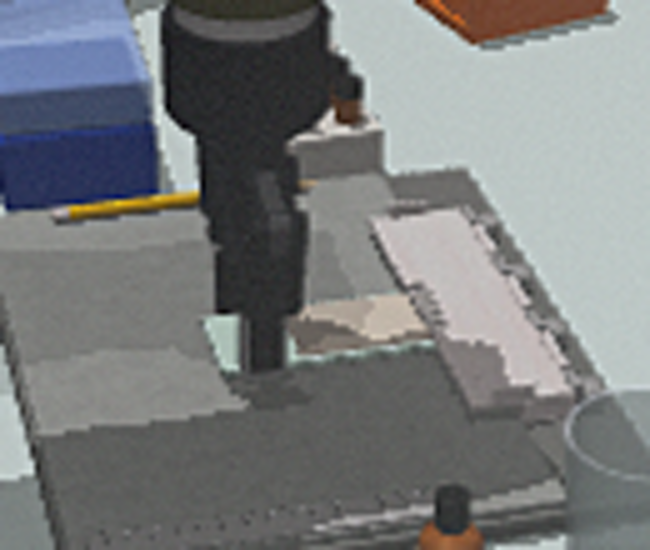

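Emit:
play_rows(moves=[0,-0.15,0,0,0,0,-0.2,0,-0.3,0,0,0,0,-0.2,0,-0.3,0,0,0,0,-0.2])

```text
time_s: 10.25
eef_pos: [0.5766, 0.1228, 0.0144]
ee_rot: [0.484, -0.514, 0.486, 0.516]
wrist_force: [-7.7, -0.7, 11.7]
opening: 0.0488
```

Emit:
play_rows(moves=[-0.05,-0.1,0,0,0,0,-0.2,-0.05,-0.2,0,0,0,0,-0.2,-0.05,-0.2,0,0,0,0,-0.2])

```text
time_s: 10.62
eef_pos: [0.5802, 0.1229, 0.0145]
ee_rot: [0.484, -0.514, 0.485, 0.515]
wrist_force: [-4.0, -0.4, 5.1]
opening: 0.0494
```

Emit:
play_rows(moves=[0,-0.1,0,0,0,0,-0.2,0,-0.2,0,0,0,0,-0.2,0,-0.2,0,0,0,0,-0.2])

```text
time_s: 11.0
eef_pos: [0.5803, 0.1229, 0.0145]
ee_rot: [0.484, -0.513, 0.486, 0.516]
wrist_force: [-9.3, -0.6, 9.6]
opening: 0.0489
```

Emit:
play_rows(moves=[-0.02,-0.1,0,0,0,0,-0.2,-0.02,-0.2,0,0,0,0,-0.2,-0.02,-0.2,0,0,0,0,-0.2])

```text
time_s: 11.38
eef_pos: [0.5803, 0.123, 0.0144]
ee_rot: [0.483, -0.513, 0.487, 0.517]
wrist_force: [-13.3, -2.6, 13.6]
opening: 0.0488
```

```bash
python3 look.py t6 | head -1; python3 - <<'E'
from h import *
save("side","s6.png",(180,110,310,220),5)
E
```

```text
[0.5803 0.123  0.0144] [-13.3439  -2.6202  13.608 ] 0.048787793972007734 yaw 0.059432234317603465 [ 0.0736  0.503  -0.2291  0.8477 -0.0002  0.0142] 11.375
```

View pics/s6.png

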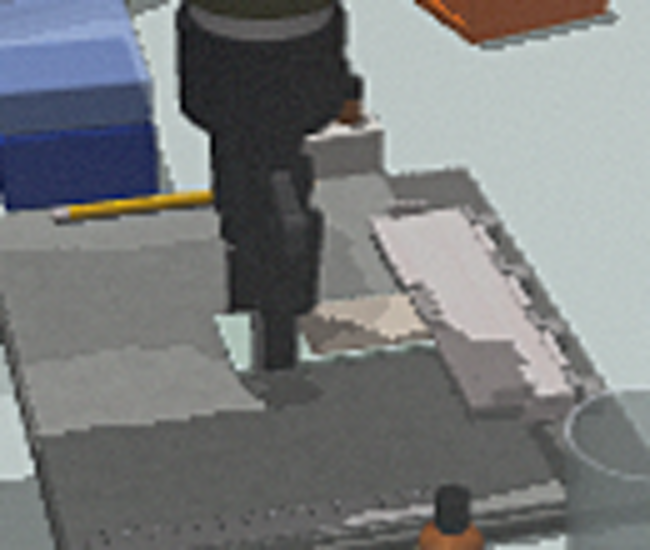

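Emit:
play_rows(moves=[-0.05,0.15,0,0,0,0,-0.2,-0.05,0.3,0,0,0,0,-0.2,-0.05,0.3,0,0,0,0,-0.2])

```text
time_s: 12.0
eef_pos: [0.5803, 0.1229, 0.0145]
ee_rot: [0.484, -0.514, 0.486, 0.515]
wrist_force: [-5.5, -0.0, 2.7]
opening: 0.0496
```

Emit:
play_rows(moves=[0,0,0,0,0,0,0.25,0,0,0,0,0,0,0.4,0,0,0,0,0,0,0.4,0,0,0,0,0,0,0.4])

```text
time_s: 12.5
eef_pos: [0.5826, 0.123, 0.0156]
ee_rot: [-0.485, 0.515, -0.485, -0.514]
wrist_force: [0.5, 0.4, -0.2]
opening: 0.0601
```

Emit:
play_rows(moves=[-1,0,0,0,0,0,0.4,-3,0,0,0,0,0,0.4,-5,2,0,0,0,0,0,-9,6,0,0,0,0,-1,-13,10,0,0,0,0,-1,-14,14,0,0,0,0,-1,-14,14,0,0,0,0,-1])

```text
time_s: 13.38
eef_pos: [0.4407, 0.1148, 0.1574]
ee_rot: [-0.485, 0.515, -0.484, -0.514]
wrist_force: [0.5, 0.1, 0.4]
opening: -0.0
```

```bash
python3 look.py t7; python3 - <<'E'
from prof import *
y=np.arange(-40,40,1.)
for a in(-90,-75,-60,-45,-30,-15): print("plate",a,edges(y,prof(.02,a,a+12,y),3))
E
```

```text
[0.4407 0.1148 0.1574] [0.5368 0.0846 0.3539] -4.212415793785359e-05 yaw 0.059709420179355564 [ 0.0783  0.1205 -0.3855  1.063  -0.0001  0.0186] 13.375
layer 0.85 [[0.6663, 0.1477], [0.6672, 0.1051], [0.6036, 0.1032], [0.6026, 0.1455]]
plate 0.8 [[0.664, 0.1501], [0.6651, 0.1004], [0.564, 0.0974], [0.5627, 0.1467]]
bar 0.89 [[0.7105, 0.2214], [0.7193, 0.0385], [0.6613, 0.0354], [0.6521, 0.2173]]
plate -90 [(-28.0, -14.7), (-26.0, 21.4), (23.0, -8.7)]
plate -75 [(-29.0, -4.5), (-26.0, 12.0), (23.0, -12.0)]
plate -60 [(-24.0, 6.1), (23.0, -5.8)]
plate -45 [(-27.0, -7.0), (-25.0, 14.2), (25.0, -6.8)]
plate -30 [(-28.0, -12.8), (-25.0, 17.0), (24.0, -7.2)]
plate -15 [(-28.0, -14.6), (-26.0, 18.4), (24.0, -8.7)]
```

View pics/t7.png

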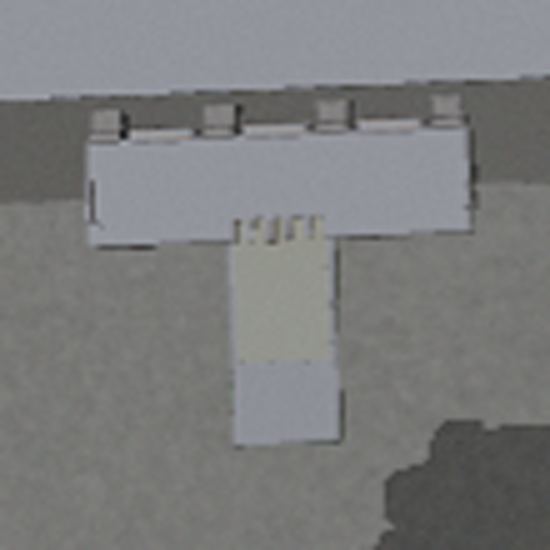

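```bash
cat > fit.py <<'E'
from prof import *
for _ in range(4): im+=imaging.get_image("top").mean(2)
im/=5
import prof as pf; pf.im=im
def line(z,xr,lo,hi,sgn):
    ys=np.arange(lo,hi,.25);X=[];Y=[]
    for x in xr:
        g=sgn*np.gradient(cv2.GaussianBlur(prof(z,x,x+2,ys).reshape(1,-1),(0,0),2).ravel()); g=np.clip(g,0,None)
        j=g.argmax(); w=g*(abs(np.arange(len(g))-j)<12); X.append(x+1);Y.append((w*ys).sum()/w.sum())
    k=np.polyfit(X,Y,1); r=np.array(Y)-np.polyval(k,X); m=abs(r)<1.0; k=np.polyfit(np.array(X)[m],np.array(Y)[m],1); return k, r.std()
xr=np.arange(-90,-8,3)
L,s1=line(.02,xr,14,34,-1); Rr,s2=line(.02,xr,-36,-14,1)
print("L slope",L,s1,"R",Rr,s2,"mid at x=0",(L[1]+Rr[1])/2,"width",L[1]-Rr[1])
def xedge(z,yr,lo,hi,sgn):
    xs=np.arange(lo,hi,.25);Y=[];X=[]
    for y in yr:
        v=np.array([prof(z,x,x+.4,np.array([y-1,y,y+1.])).mean() for x in xs],np.float32)
        g=np.clip(sgn*np.gradient(cv2.GaussianBlur(v.reshape(1,-1),(0,0),2).ravel()),0,None); j=g.argmax(); w=g*(abs(np.arange(len(g))-j)<12); X.append((w*xs).sum()/w.sum());Y.append(y)
    return np.polyfit(Y,X,1)
print("near end",xedge(.02,np.arange(-20,20,3),-110,-85,1))
print("bar edge L",xedge(.026,np.r_[np.arange(-84,-30,4)],-8,8,1),"R",xedge(.026,np.arange(32,86,4),-8,8,1),"all",xedge(.026,np.r_[np.arange(-84,-30,4),np.arange(32,86,4)],-8,8,1))
y=np.arange(-30,30,.25)
for a,b in((1,4),(3,7),(5,9)):
    v=cv2.GaussianBlur(prof(.0245,a,b,y).reshape(1,-1),(0,0),2).ravel(); print("notch",[(float(y[j]),round(float(v[j]))) for j in range(1,len(v)-1) if v[j]<v[j-1] and v[j]<=v[j+1]])
ys=np.arange(-100,-80,.25);print("bar ends",ys[np.gradient(prof(.026,5,22,ys)).argmax()],end=" ");ys=np.arange(80,100,.25);print(ys[(-np.gradient(prof(.026,5,22,ys))).argmax()])
E
python3 fit.py
```

```text
L slope [ 0.02 24.8 ] 1.1848603213091573 R [  0.01 -24.5 ] 0.598882662727073 mid at x=0 0.14975176133839518 width 49.294035153473956
near end [ -0.05 -94.66]Traceback (most recent call last):
  File "fit.py", line 21, in <module>
    print("bar edge L",xedge(.026,np.r_[np.arange(-84,-30,4)],-8,8,1),"R",xedge(.026,np.arange(32,86,4),-8,8,1),"all",xedge(.026,np.r_[np.arange(-84,-30,4),np.arange(32,86,4)],-8,8,1))
                                                                          ~~~~~^^^^^^^^^^^^^^^^^^^^^^^^^^^^^^^^
  File "fit.py", line 17, in xedge
    v=np.array([prof(z,x,x+.4,np.array([y-1,y,y+1.])).mean() for x in xs],np.float32)
                ~~~~^^^^^^^^^^^^^^^^^^^^^^^^^^^^^^^^^
  File "prof.py", line 7, in prof
    q=proj("top",P).astype(np.float32).reshape(len(xs),len(ys),2)
      ~~~~^^^^^^^^^
  File "h.py", line 11, in proj
    K,d,V=cam(n); p=np.array(P,float).reshape(-1,3)@V[:3,:3].T+V[:3,3]
          ~~~^^^
  File "h.py", line 4, in cam
    c=imaging.camera_info(n); return np.array(c["intrinsics"],float),np.array(c["dist"],float),np.array(c["view"],float)
ValueError: time passes only in moves, steps and waits
```

```bash
sed -i 's/^def cam(n):/import functools\n@functools.cache\ndef cam(n):/' h.py; sed -i 's/precision=2/precision=3/' prof.py; python3 fit.py; python3 -c "
from workcell import status;print(status.observe()['time_s'])"
```

```text
L slope [ 0.015 24.764] 0.36888667044390555 R [  0.009 -24.524] 0.6079831412055816 mid at x=0 0.12007087281461182 width 49.2875555175291
near end [ -0.05  -94.682]
bar edge L [-0.021 -0.119] R [-0.021  1.921] all [-0.004  0.907]
notch [(-27.75, 141), (-23.0, 144), (-15.75, 130), (-5.25, 116), (1.0, 116), (19.5, 111)]
notch [(-16.0, 124), (-6.0, 124), (0.75, 117), (10.25, 135), (19.5, 111)]
notch [(-28.5, 151), (-16.0, 119), (-6.0, 128), (0.75, 116), (10.5, 121), (19.5, 107), (27.25, 151)]
bar ends -90.75 86.5
14.125
```

Emit:
play_rows(moves=[2,-3.5,0,0,0,0,-1,4,-7,-0.1,0,0,0,-1,6,-10.5,-0.1,0,0,0,-1,8,-13,-0.1,0,0,0,-1,9.5,-13.8,-0.1,0,0,0,-1,11,-13.8,-0.1,0,0,0,-1,12.2,-13.8,-0.1,0,0,0,-1,12.7,-13.8,-0.1,0,0,0,-1,12.7,-13.8,-0.1,0,0,0,-1])

```text
time_s: 15.25
eef_pos: [0.5798, 0.1219, 0.0285]
ee_rot: [0.485, -0.515, 0.485, 0.515]
wrist_force: [1.0, -0.0, -0.3]
opening: 0.0001
```

Emit:
play_rows(moves=[0.4,0.1,0,0,0,0,-1,0.7,0.1,0,0,0,0,-1,0.8,0.1,0,0,0,0,-1,0.8,0.1,0,0,0,0,-1])

```text
time_s: 15.75
eef_pos: [0.5792, 0.1218, 0.0204]
ee_rot: [-0.485, 0.515, -0.485, -0.515]
wrist_force: [-0.0, -0.7, -0.4]
opening: -0.0
```

Emit:
play_rows(moves=[0.05,0,0,0,0,0,-1,0.1,0,0,0,0,0,-1,0.15,0,0,0,0,0,-1,0.15,0,0,0,0,0,-1])

```text
time_s: 16.25
eef_pos: [0.5795, 0.1218, 0.0201]
ee_rot: [-0.485, 0.515, -0.485, -0.514]
wrist_force: [-2.3, -1.0, 7.5]
opening: -0.0001
```

Emit:
play_rows(moves=[0.02,-0.08,0,0,0,0,-1,0.02,-0.08,0,0,0,0,-1,0.02,-0.08,0,0,0,0,-1])

```text
time_s: 16.62
eef_pos: [0.5795, 0.1218, 0.02]
ee_rot: [0.485, -0.515, 0.485, 0.515]
wrist_force: [-4.4, -1.2, 11.0]
opening: 0.0003
```

```bash
python3 look.py t8 | head -1;python3 - <<'E'
from h import *
save("side","s8.png",(180,110,310,220),5)
x=cv2.resize(cv2.imread('pics/t8.png'),(400,400));y=cv2.resize(cv2.imread('pics/s8.png'),(400,338));o=np.zeros((400,800,3),np.uint8);o[:,:400]=x;o[:338,400:]=y;cv2.imwrite('pics/c8.png',o)
E
```

```text
[0.5795 0.1218 0.02  ] [-4.4125 -1.2133 11.0076] 0.0002594580529403496 yaw 0.059299201114990825 [ 0.0718  0.4892 -0.2363  0.8457 -0.0003  0.0125] 16.625
```

View pics/c8.png

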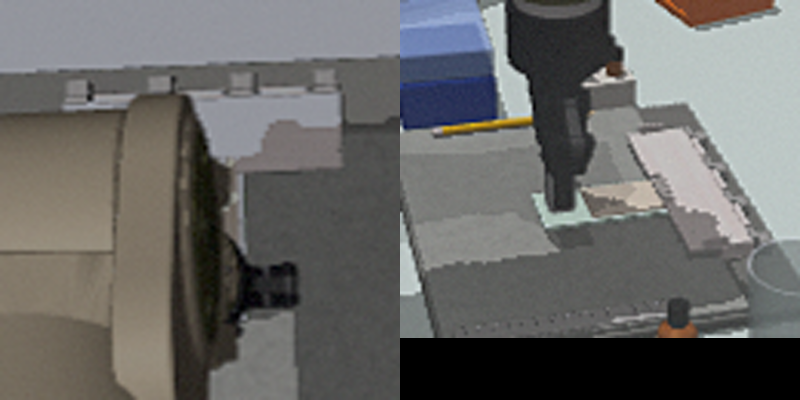

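Emit:
play_rows(moves=[-0.04,0,0,0,0,0,-1,-0.04,0,0,0,0,0,-1,-0.04,0,0,0,0,0,-1,-0.04,0,0,0,0,0,-1])

```text
time_s: 17.38
eef_pos: [0.5795, 0.1218, 0.0201]
ee_rot: [0.485, -0.515, 0.485, 0.515]
wrist_force: [-4.3, -0.6, 8.8]
opening: 0.0002
```

```bash
python3 -c "
from h import *
p,r,s=pose();print(p,s['wrist_force'],s['time_s']);hand_in()"
```

```text
[0.57945284 0.12181767 0.02006625] [-4.34797387 -0.63662281  8.84838987] 17.375
the job is handed in; nothing more can be done
```

The plate is tucked under the bar and against the stop. The shut fingers are holding it down on its bare glass end, and the job is handed in at 17.4 s.

I gripped the plate by the long edges of its margin and squared it clear of the bar. I then slid it under until it stopped moving while the push rose to about 13 N. After that I let go, backed off to check, and came back to press on the margin.

- **Hold:** about 9 N down and 4 N towards the stop. The fingers should sit about 10 mm behind the silica layer.
- **Square:** with the arm out of the way, fits to the plate's sides put it within about 0.01 rad of the bar. The fits disagreed, though: the plate's near end gave about 0.05 rad, and an eye estimate gave about 0.017 rad the other way. I judged these to be noise at roughly 2 mm per pixel.
- **Home:** the measured nose position agrees with the stop to within about 1 mm.
- **Centring:** the best estimate is about 1 mm from the notch centre. The readings ranged from near zero to about 2 mm to the right.
- **Bar and other things:** the bar and the pencil looked undisturbed in the final side picture. I did not measure the bar's angle or check every bystander individually.

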